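Ready the bench shear: raise the counterweighted blade arm, feed the sheet to the gauge

ROBOT

A 7-joint arm with a two-finger parallel gripper is mounted at the origin on a cart in front of the work surface, level with it; the furniture and walls round the work are solid. World frame = base frame: x ahead of the robot, y to its left, z up, the work surface at z = 0. Lengths are in m, angles in rad, forces in N, time in s.
With the tool pointing down it reaches from about 0.425 to 0.875 m from the base axis. Payload 4.7 kg.
Tool frame: the origin (TCP) lies at the very end of the fingers, on their centre line; the grasp point (between the pads) lies 19 mm behind it; z points along the fingers, y is the line along which they close (so a half turn about z gives the same grasp; the last joint's range is limited). The gripper opens to 87 mm and grips with 3 to 60 N. Pads are 19 mm wide; open, the fingers measure 117 mm over their backs; the gripper's body (75 mm by 190 mm) begins 51 mm behind the grasp point.
Start: joints at [-1.131, 0.321, -0.07, 1.45, 0.023, 1.371, -0.057], TCP at [0.269, 0.592, 0.194] pointing down, gripper open.
Joint ranges: [-2.86, 2.86], [-0.3, 2.09], [-1.38, 1.24], [0.06, 2.45], [-1.56, 4.7], [0.09, 2.05], [-2.69, 2.69]. Speed limits (rad/s): [2.57, 2.57, 3.14, 3.14, 3.14, 3.14, 3.14].

INTERFACE

Orientations are given as a rotation vector (axis times angle).
In Python, from bench import ctrl gives the robot as it stands.
- The arm moves only by the shell command python3 -m jog 'ROWS' [FORCE]. ROWS is JSON, a list that holds one entry, the list of rows, each a list of 7 numbers: the shift along the tool's x, y, z in mm, then the turn, a rotation vector about the tool's x, y, z in degrees, then the finger opening in mm, from 0 to 87. A call has 1 to 10 rows; each row is the pose to reach, as a shift and turn from the pose commanded when the call began, along the tool's axes at that moment; what a row does not reach only later rows make up. A row lasts 1/10 s, in which the tool goes at most 50 mm and 8.59 degrees, less where a joint would pass 70% of its speed; a pose out of reach is approached as far as the arm can. A call with a gripper value outside its range is refused whole. The fingers move at their own pace and stop on an object; FORCE is the grip in N (left out, the last holds). Time passes only in rows, so rows that repeat a pose let the fingers close. It gives the time, the measured TCP pose, the force, the opening and the grip force at its end, in the units of the state.
- ctrl.get_state(): the state, without advancing time (a new reading comes with each control period).
- ctrl.get_image(name): name is "side" or "top"; returns a dict with "image" (420x560x3 uint8, red, green, blue), "depth" (420x560 float32, m along the optical axis (not along the pixel's ray), 0 where there is no reading), "fov_y" (degrees; the focal length in pixels is half the picture's height over the tangent of half this angle, whatever the lens; pixels are square), "cx", "cy" (the principal point, pixels), "rvec" (rotation vector, rad) and "tvec" (3), from world to camera coordinates, as OpenCV has them. Camera axes: x right, y down, z forward; pixel columns grow to the right and rows downward; lengths in m; the calibration is good to about 2 mm. A picture is of the moment at which its call begins.
- ctrl.close_job(): hands the job in; it is judged then, once.
The state is a dict: "time": time; "joint_positions": joint angles; "qd": joint speeds; "joint_torque": joint torques, N m; "position": TCP position; "tool_rot": TCP orientation; "ft_force": force on the tool from outside, world axes, zero at the start; "torque": the same for the moment, N m; "grip_width": opening from 0.0 (shut) to 1.0 (fully open); "grip_force": force on a finger pad.
Only numpy, scipy, OpenCV 4.12 (cv2) and the standard library are available. Lean on these libraries where they do the work, as an engineer would, in place of code of your own. Each camera call takes 0.05 s, during which the arm holds its last target. There are 200 camera calls.

TASK

Get the bench shear ready for its next cut. With the fingers, push its counterweighted blade arm up past the balance point, without flinging it, and let go, so that it stays raised on its own; then slide the flanged steel sheet across the bed by pushing gently on the outside of its upturned flange, under the raised blade, until its leading edge lies flush along the back gauge. Push only: pinch nothing, do not lift the sheet off the bed, do not let sheet and blade touch, and leave the things lying round the shear where they are.

Things in the scene. Friction and masses are not known exactly. Their poses are not given: they have to be found in the camera images.
- shear: Grey bench shear bolted down (guillotine type); position and yaw vary. Origin on the bench under the middle of the shearing line. Its x runs along that line toward the pivot (to the robot's left), y across it toward the robot: bed at y 0 to 196 mm (x -100 to 100, flat top 80 mm above the bench), blade arm's plane at y -8, gauge at y -45. An 8 mm high fence lies on the bed at x 87 to 97 mm.
- blade_arm (a joint): Blade arm's hinge, rad: 0 shut (arm level, blade across the gap between bed and gauge), grows as the grip end rises, 1.35 is the stop. It swings in the shear's x-z plane. Balance near 0.94: below it the arm falls shut, beyond it the round counterweight on its tail (past the pivot) carries it to the stop, damped. When shut the grip takes 2 to 3 N to raise, less higher up.
- pivot (a point): Hinge axis of the blade arm (parallel to the shear's y), 115 mm above the bench, at x 105, y -8 mm of the shear, between two cheek plates up to 140 mm above the bench.
- grip (a point): Middle of the arm's round rubber grip, 26 mm thick, 78 mm long, at the free (-x) end of the arm, beyond the bed's end (x -101 to -179 mm). When shut it is 245 mm in -x from the pivot and 20 mm above it, so 135 mm above the bench, level, with free space under it and round it. The grip runs along the arm, its outer end is 39 mm from this point. Moves with the arm.
- panel: Loose flat steel sheet with an upturned flange, lying on the bed. Origin on its underside in the middle of the leading edge (toward the gauge); x along that edge (100 mm long), y back toward the flange and the robot, 130 mm deep, 3 mm thick. Starts up to 0.12 rad askew, short of the blade. About 0.35 kg.
- flange (a point): Middle of the outer face of the sheet's flange, 130 mm behind the leading edge, 12 mm above the sheet's underside. The flange is 100 mm wide, 24 mm high, 3 mm thick; its outer face looks along the sheet's +y, away from the gauge.
- gauge_face (a point): Middle of the back gauge's stop face, at bed height; fixed to the shear, same axes. The face is 160 mm long along x, looks to the shear's +y, toward the robot, reaches from 24 mm below to 20 mm above bed height, and is 45 mm past the shearing line.
- tape_measure: Bystander: yellow and black tape measure lying on its side on the bench by the pivot end of the bed, 76 x 79 x 33 mm; origin centre of its underside.
- nut_a: Bystander: large rusty hexagon nut, 34 x 30 x 14 mm, lying on the bench past the gauge's grip end; origin centre of its underside.
- paint_marker: Bystander: red and white paint marker, 18 x 132 x 19 mm, lying on the bench alongside the grip end of the bed; origin centre of its underside.

How it is judged:
On the way, in this order (a step that is already met when the one before it is completed fails the run):
1. the blade arm stays raised past its balance point with no finger on it (value of joint blade_arm above 1.2 rad and contact force between each of the fingers, the arm and blade_arm below 0.1 N), for 0.4 s.
2. the sheet's leading edge is against the back gauge (y of panel in the frame of gauge_face below 0.004 m and angle between the x axis of panel and the x axis of shear, either way round below 0.035 rad), for 0.2 s.
At the end, for the whole second after the job is handed in: The blade arm rests raised by itself (joint above 1.2 rad, still). The sheet lies flat and still on the bed with the middle of its leading edge within 4 mm of the gauge's face and within 45 mm of its middle lengthwise, square to it within 2 degrees (all of step 2 and value of joint blade_arm above 1.2 rad and velocity of joint blade_arm below 0.1 rad/s and y of panel in the frame of gauge_face above -0.003 m and x of panel in the frame of gauge_face between -0.045 and 0.045 m and z of panel in the frame of gauge_face between -0.004 and 0.004 m and angle between panel's own z axis and vertical below 0.04 rad and linear speed of panel below 0.01 m/s); the robot touches nothing.
It fails at once if the sheet is lifted or tipped off the bed (z of panel in the frame of gauge_face above 0.008 m or z of panel in the frame of gauge_face below -0.01 m or angle between panel's own z axis and vertical above 0.12 rad).
It fails at once if the sheet and the blade arm touch (contact force between panel and blade_arm above 1 N).
It fails at once if sheet or blade arm is pinched or forced (more than 30 N from the fingers) (contact force between the fingers and panel above 30 N or contact force between the fingers and blade_arm above 30 N).
It fails at once if the blade arm is flung (faster than 3 rad/s) (velocity of joint blade_arm above 3 rad/s or velocity of joint blade_arm below -3 rad/s).
It fails at once if a thing lying round the shear is moved more than 25 mm (distance of any of tape_measure, nut_a, paint_marker from where it was at the start of the episode above 0.025 m).
It also fails if it takes over 58 s, if anything falls off the work surface, if the arm or the gripper's body presses on something with over 40 N, if the wrist force passes 120 N, or if a joint passes its speed limit or range.

## Working session

There is one attempt and no reset: what is moved stays moved. The work goes in short steps, Python scripts to look and compute and a shell command to move; the robot and the scene stay as the last step left them, time stands still between calls to the robot, and variables do not carry over. Pictures are saved under pics/ and viewed, at most 10 in all, crops included, and the job is handed in when it is done.

```bash
mkdir -p pics; cat > h.py <<'E'
import numpy as np, cv2
from bench import ctrl
from scipy.spatial.transform import Rotation as R
def grab(n,name):
    d=ctrl.get_image(n); np.savez('pics/'+name+'.npz',**d)
    cv2.imwrite('pics/'+name+'.png',d['image'][:,:,::-1]); return d
def cloud(d):
    h,w=d['depth'].shape; f=h/2/np.tan(np.radians(d['fov_y'])/2)
    v,u=np.mgrid[:h,:w]; z=d['depth']
    P=np.stack([(u-d['cx'])/f*z,(v-d['cy'])/f*z,z],-1)
    M=R.from_rotvec(np.ravel(d['rvec'])).as_matrix()
    W=(P-np.ravel(d['tvec']))@M; W[z==0]=np.nan; return W
E
python3 - <<'E'
from h import *
s=ctrl.get_state(); print(s)
for n in('side','top'):
    d=grab(n,n+'0'); print(n,d['fov_y'],d['cx'],d['cy'],d['rvec'],d['tvec'],(d['depth']>0).mean())
cv2.imwrite('pics/both.png',cv2.resize(np.vstack([cv2.imread('pics/side0.png'),cv2.imread('pics/top0.png')]),None,fx=.7,fy=.7))
E
ls pics
```

```text
{'time': 0.0, 'joint_positions': array([-1.13087583,  0.32182539, -0.07008753,  1.45169362,  0.02260217,
        1.37077008, -0.05688879]), 'qd': array([ 1.75699062e-04, -1.21452060e-04,  1.39103526e-03, -1.05722306e-03,
        2.99365370e-04, -6.56395258e-05, -7.47500117e-04]), 'joint_torque': array([-2.75285765e-04, -4.91305304e+01, -4.03793771e-01, -3.12531495e+01,
       -6.37492631e-02,  4.39831743e-02,  1.67648582e-04]), 'position': array([0.2682899 , 0.59137918, 0.19255068]), 'tool_rot': array([-6.63700803e-01, -3.07037042e+00,  2.96015322e-03]), 'ft_force': array([-0.06503216,  0.03798227, -0.5552298 ]), 'torque': array([-0.03005085, -0.03462753, -0.01831469]), 'grip_force': 0.0, 'grip_width': 1.0007873471465327}
side 53.38498287232943 281.0273423554988 206.74447827209175 [ 2.01126221  0.04975985 -0.04838791] [-0.60508215  0.17009791  0.79300034] 0.8263180272108843
top 54.11877287312949 284.5566732678654 206.68813288020036 [ 2.16564541 -2.18184545  0.12497952] [0.16566451 0.63325262 0.96686197] 0.9960926870748299
both.png
side0.npz
side0.png
top0.npz
top0.png
```

View pics/both.png

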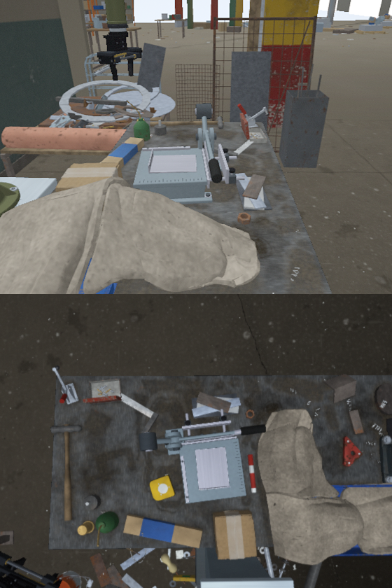

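View pics/top0.png

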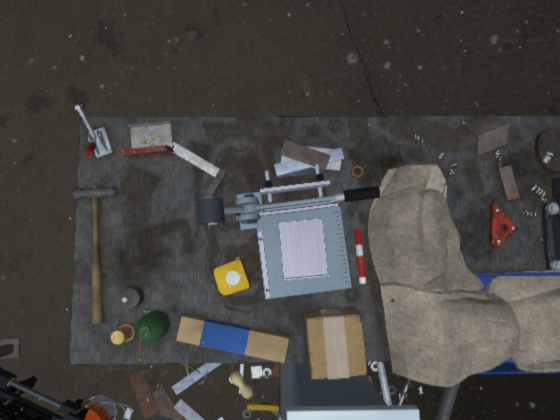

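The top view shows the shear with its bed at about (305,250), the grip at (360,194), the pivot near (248,210) and the counterweight at (212,210). The sheet is at (303,248), the marker at (361,256), the nut at (357,171) and the tape at (232,277). A canvas heap lies right of the grip, from column 370 on.

```bash
cat > m.py <<'E'
from h import *
d=dict(np.load('pics/top0.npz')); W=cloud(d)
for n,(u,v) in dict(grip=(360,194),gripend=(376,192),gripin=(347,196),pivot=(248,210),cw=(212,210),bed=(340,285),panel=(303,248),marker=(361,256),nut=(357,171),tape=(232,277),heap1=(400,190),heap2=(410,250),heap3=(390,300),box=(335,345)).items(): print(n,W[v,u].round(3))
# bed top
z=W[...,2]; sub=np.zeros(z.shape,bool); sub[200:305,250:360]=1
bed=sub&(abs(z-.080)<.006); print(np.nanmedian(z[bed]),bed.sum())
def rect(m):
    m=cv2.morphologyEx(m.astype(np.uint8),cv2.MORPH_OPEN,np.ones((5,5)))
    n,l,st,_=cv2.connectedComponentsWithStats(m); k=1+st[1:,4].argmax(); p=W[l==k]
    r=cv2.minAreaRect((p[:,:2]*1000).astype(np.float32)); print(r,'\n',cv2.boxPoints(r).round(1)); return p
rect(bed)
hsv=cv2.cvtColor(d['image'],cv2.COLOR_RGB2HSV)
print(d['image'][248,303],d['image'][285,340],d['image'][248,265])
# flange
fl=sub&(z>.092)&(z<.112); ys,xs=np.where(fl&(np.mgrid[:420,:560][0]>230)); print('fl',len(xs)); print(np.c_[xs,ys,(W[ys,xs]*1000).round()][::6])
# height map print around
print((z[160:320:8,200:440:12]*1000).round().astype(int))
cv2.imwrite('pics/z.png',cv2.resize(d['image'][150:310,190:400,::-1],None,fx=3.6,fy=3.6,interpolation=cv2.INTER_CUBIC))
E
python3 m.py
```

```text
grip [ 0.649 -0.001  0.146]
gripend [ 0.653 -0.035  0.148]
gripin [0.645 0.027 0.147]
pivot [0.617 0.242 0.137]
cw [0.611 0.309 0.199]
bed [0.45  0.037 0.081]
panel [0.534 0.12  0.083]
marker [ 0.514 -0.024  0.019]
nut [ 0.727 -0.023  0.002]
tape [0.467 0.288 0.03 ]
heap1 [ 0.67  -0.114  0.058]
heap2 [ 0.528 -0.109  0.132]
heap3 [ 0.421 -0.064  0.125]
box [0.32  0.052 0.09 ]
0.08168707403962565 6835
((529.4103393554688, 121.12367248535156), (196.39459228515625, 199.4477996826172), 7.024834156036377) 
 [[419.8 208.1]
 [444.1  10.1]
 [639.1  34.2]
 [614.7 232.1]]
[174 179 195] [121 138 153] [122 140 153]
fl 88
[[261. 231. 573. 215.  93.]
 [327. 274. 476.  68.  95.]
 [321. 275. 474.  82. 103.]
 [327. 275. 474.  69. 106.]
 [309. 276. 472. 109. 105.]
 [315. 276. 472.  96. 104.]
 [321. 276. 472.  82. 104.]
 [299. 277. 470. 131. 105.]
 [305. 277. 470. 118. 103.]
 [311. 277. 470. 104. 103.]
 [288. 278. 468. 155. 103.]
 [294. 278. 468. 142. 103.]
 [300. 278. 468. 129. 104.]
 [287. 279. 466. 158. 105.]
 [267. 282. 459. 202.  93.]]
[[                  12                    0                   -
[... 8055 characters left out ...]
              1                    4
                     4                  124                  148
                   163                  175]
 [                   2                    1                    3
                     0                    0                   -1
                     0                    0                    1
                    36                   47                   56
                    57                   62                    4
                     2                  119                  141
                   158                  171]]m.py:17: RuntimeWarning: invalid value encountered in cast
  print((z[160:320:8,200:440:12]*1000).round().astype(int))
```

View pics/z.png

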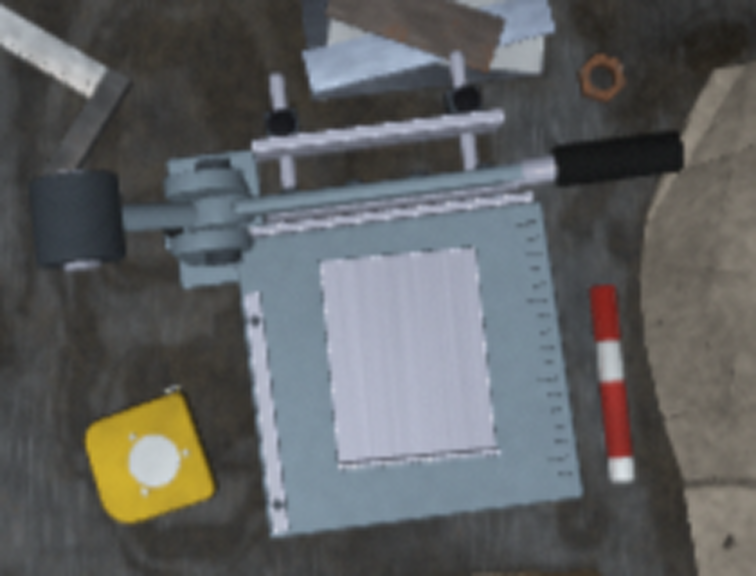

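View pics/side0.png

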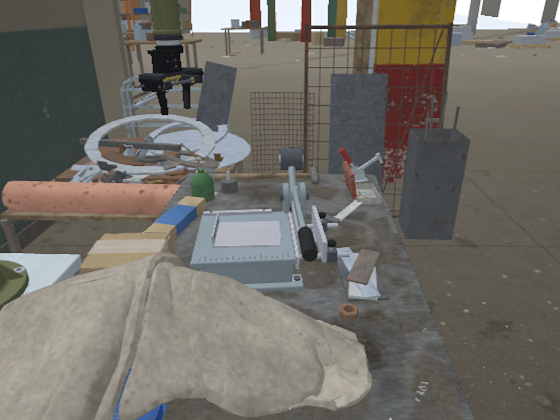

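The zoom shows the sheet's corners at about (320,262), (475,248), (498,450) and (340,466), so it is slightly askew to the bed. The side view shows the arm shut, with free space round the grip at (308,243) and the heap lower left of it.

My plan is to pitch the shut fingers 45° forward, pass them under the grip and follow its arc. Then I'll push the flange with the tool pointing down.

```bash
cat > p.py <<'E'
from h import *
yaw=np.arctan2(-.1225,.9925); xs=np.array([np.sin(yaw),np.cos(yaw),0]); ys=np.array([-xs[1],xs[0],0]); O=np.array([.628,.1325,0])
def S(x,y,z): return O+(x*xs+y*ys)/1000+[0,0,z/1000]
def toS(w): e=np.asarray(w)-O; return np.stack([e@xs,e@ys,e[...,2]],-1)*1000
def ori(pitch,da=0): # pitch below horizontal; da extra yaw
    f=-ys*np.cos(np.radians(pitch))-np.array([0,0,np.sin(np.radians(pitch))])
    return R.from_rotvec([0,0,np.radians(da)])*R.from_matrix(np.c_[np.cross(xs,f),xs,f])
def row(p,rot,cur=None):
    if cur is None:
        s=ctrl.get_state(); cur=(s['position'],R.from_rotvec(s['tool_rot']))
    d=cur[1].inv().apply(p-cur[0])*1000; r=(cur[1].inv()*rot).as_rotvec(degrees=True)
    print(np.r_[d,r].round(1).tolist()); return p,rot
E
python3 - <<'E'
from p import *
d=dict(np.load('pics/top0.npz')); W=cloud(d)
f=210/np.tan(np.radians(d['fov_y'])/2); M=R.from_rotvec(np.ravel(d['rvec'])).as_matrix(); C=-M.T@np.ravel(d['tvec'])
def px(u,v,z): r=M.T@[(u-d['cx'])/f,(v-d['cy'])/f,1]; return C+r*(z-C[2])/r[2]
for a,b,z in((320,262,.083),(475,248,.083),(498,450,.104),(340,466,.104),(540,203,.08),(580,495,.08),(275,535,.08),(244,240,.08)): print(toS(px(a/3.6+190,b/3.6+150,z)).round(1))
print(toS(W[194,360]),toS(W[192,376]),toS(W[196,347]),toS(W[210,212]))
s=ctrl.get_state(); c=(s['position'],R.from_rotvec(s['tool_rot']))
print('up'); row(c[0]+[0,0,.17],c[1],c)
print('A'); a=row(S(-140,60,320),ori(45),c)
print('B'); a=row(S(-140,35,130),ori(45),a)
print('C'); a=row(S(-140,0,75),ori(45),a)
E
python3 -m jog '[[[0,0,-50,0,0,0,0],[0,0,-100,0,0,0,0],[0,0,-150,0,0,0,0],[0,0,-180,0,0,0,0],[0,0,-180,0,0,0,0]]]'
```

```text
[46.4 30.4 83. ]
[-52.9  34.4  83. ]
[-47.2 160.9 104. ]
[ 50.6 157.8 104. ]
[-98.8  10.9  80. ]
[-97.1 197.3  80. ]
[ 96.5 196.6  80. ]
[92.8  9.9 80. ]
[-135.16695169   -4.62367096  145.54596955] [-169.55184005   -4.1715891   148.26236157] [-106.29886406   -3.76232974  147.2258069 ] [177.37942176  -5.19548476 199.083098  ]
up
[-0.0, -0.3, -170.0, 0.0, 0.0, 0.0]
A
[-539.0, -420.4, -126.6, -12.4, -43.9, -29.7]
B
[116.7, -0.0, 152.0, 0.0, 0.0, 0.0]
C
[14.1, -0.0, 63.6, 0.0, 0.0, 0.0]
time: 0.6
position: [0.2691, 0.5935, 0.3793]
tool_rot: [0.663, 3.069, 0.014]
ft_force: [-0.1, -0.1, -1.0]
grip_width: 0.631
grip_force: 0.0
```

```bash
python3 - <<'E'
from p import *
print('A'); row(S(-140,60,320),ori(45))
E
```

```text
A
[-539.2, -422.8, 55.3, -11.9, -43.7, -30.0]
```

```bash
python3 -m jog '[[[-40,-30,4,0,0,0,0],[-80,-60,8,0,0,0,0],[-120,-95,12,0,0,0,0],[-160,-125,16,0,0,0,0],[-200,-155,20,0,0,0,0],[-240,-188,24,-1,-6,-4,0],[-280,-220,28,-3,-12,-8,0],[-320,-250,32,-5,-18,-12,0],[-360,-282,36,-7,-24,-17,0],[-400,-314,40,-9,-30,-22,0]]]'
python3 - <<'E'
from p import *
print(ctrl.get_state()['joint_positions'].round(2)); row(S(-140,60,320),ori(45))
E
```

```text
time: 1.6
position: [0.4775, 0.2096, 0.3345]
tool_rot: [0.186, 2.734, 0.049]
ft_force: [-0.4, 0.4, 0.6]
grip_width: 0.005
grip_force: 0.0
[-0.48 -0.28 -0.13  1.85  0.19  1.24  0.8 ]
[-123.6, -208.9, 54.0, -5.0, -21.6, -13.7]
```

```bash
python3 -m jog '[[[-24,-40,10,-1,-4,-3,0],[-48,-80,20,-2,-8,-5,0],[-72,-120,30,-3,-12,-8,0],[-96,-160,42,-4,-16,-10,0],[-124,-209,54,-5,-22,-14,0],[-124,-209,54,-5,-22,-14,0],[-124,-209,54,-5,-22,-14,0]]]'
python3 - <<'E'
from p import *
s=ctrl.get_state();print(s['joint_positions'].round(2),toS(s['position'])); c=(s['position'],R.from_rotvec(s['tool_rot']))
a=row(S(-140,35,130),ori(45),c); a=row(S(-140,0,75),ori(45),c)
E
```

```text
time: 2.3
position: [0.6204, 0.0361, 0.2383]
tool_rot: [-0.145, 2.376, 0.06]
ft_force: [-0.5, 0.0, 0.1]
grip_width: 0.002
grip_force: 0.0
[ 0.34 -0.3  -0.35  2.2  -0.35  0.49  1.9 ] [-94.73734917  19.32076693 238.33183689]
[86.1, -45.4, 67.5, 0.1, -1.3, -0.1]
[98.8, -45.5, 131.4, 0.1, -1.3, -0.1]
```

```bash
cat > k.py <<'E'
from p import *
from scipy.optimize import least_squares
import itertools
def fk(q,L,sg):
    h,L1,L2,L3,o,t=L; z=lambda a:R.from_rotvec([0,0,a]); y=lambda a:R.from_rotvec([0,a,0])
    T=z(-q[0]*1); p=np.array([0,0,h]); T=T*y(q[1]); p=p+T.apply([o,0,L1]); T=T*z(sg[0]*q[2])*y(q[3]); p=p+T.apply([t,0,L2]); T=T*z(sg[1]*q[4])*y(q[5]); p=p+T.apply([0,0,L3]); T=T*z(sg[2]*q[6]); return p,T
E
python3 - <<'E'
from k import *
Q=[[-1.13087583,.32182539,-.07008753,1.45169362,.02260217,1.37077008,-.05688879],[-.48,-.28,-.13,1.85,.19,1.24,.8]]
P=[[.2682899,.59137918,.19255068],[.4775,.2096,.3345]]; RV=[[-.663700803,-3.07037042,.00296],[.186,2.734,.049]]
s=ctrl.get_state(); Q.append(s['joint_positions']);P.append(s['position']);RV.append(s['tool_rot'])
for sg in itertools.product((1,-1),repeat=3):
    g=lambda L:np.concatenate([fk(q,L,sg)[0]-p for q,p in zip(Q,P)])
    o=least_squares(g,[.3,.4,.4,.25,0,0]); E=[(R.from_rotvec(r).inv()*fk(q,o.x,sg)[1]) for q,r in zip(Q,RV)]
    print(sg,o.x.round(4),abs(o.fun).max().round(4),(E[0].inv()*E[1]).magnitude().round(3),(E[0].inv()*E[2]).magnitude().round(3),E[0].as_rotvec().round(3))
E
```

```text
Traceback (most recent call last):
AttributeError: 'float' object has no attribute 'round'
```

```bash
python3 - <<'E'
from k import *
Q=[[-1.13087583,.32182539,-.07008753,1.45169362,.02260217,1.37077008,-.05688879],[-.48,-.28,-.13,1.85,.19,1.24,.8]]
P=[[.2682899,.59137918,.19255068],[.4775,.2096,.3345]]; RV=[[-.663700803,-3.07037042,.00296],[.186,2.734,.049]]
s=ctrl.get_state(); Q.append(s['joint_positions']);P.append(s['position']);RV.append(s['tool_rot'])
for sg in itertools.product((1,-1),repeat=3):
    g=lambda L:np.concatenate([fk(q,L,sg)[0]-p for q,p in zip(Q,P)])
    o=least_squares(g,[.3,.4,.4,.25,0,0]); E=[(R.from_rotvec(r).inv()*fk(q,o.x,sg)[1]) for q,r in zip(Q,RV)]
    print(sg,o.x.round(4),round(abs(o.fun).max(),4),round((E[0].inv()*E[1]).magnitude(),3),round((E[0].inv()*E[2]).magnitude(),3),E[0].as_rotvec().round(3))
E
```

```text
(1, 1, 1) [-0.4043 -0.4789  0.0395 -0.7194  0.6672 -0.4454] 0.1145 1.973 2.51 [-0.     0.    -1.543]
(1, 1, -1) [-0.4043 -0.4789  0.0395 -0.7194  0.6672 -0.4454] 0.1145 0.419 0.64 [-0.     0.    -1.429]
(1, -1, 1) [1.0234 0.6141 0.4403 0.4658 0.1886 0.9101] 0.156 1.829 1.904 [ 0.037 -0.032 -1.551]
(1, -1, -1) [1.0234 0.6141 0.4403 0.4658 0.1886 0.9101] 0.156 0.143 0.59 [ 0.034 -0.034 -1.437]
(-1, 1, 1) [-0.5369 -0.1617  0.2557 -0.2826  0.3084 -0.7396] 0.0614 1.838 2.996 [-0.035  0.035 -1.675]
(-1, 1, -1) [-0.5369 -0.1617  0.2557 -0.2826  0.3084 -0.7396] 0.0614 0.353 0.702 [-0.033  0.037 -1.562]
(-1, -1, 1) [0.2889 0.4732 0.4894 0.4053 0.029  0.0446] 0.0244 1.706 2.367 [ 0.     0.    -1.685]
(-1, -1, -1) [0.2889 0.4732 0.4894 0.4053 0.029  0.0446] 0.0244 0.01 0.0 [ 0.     0.    -1.571]
```

```bash
cat > log.py <<'E'
from k import *
import json
s=ctrl.get_state(); json.dump([s['joint_positions'].tolist(),s['position'].tolist(),s['tool_rot'].tolist()],open('log.jsonl','a')); open('log.jsonl','a').write('\n'); print(toS(s['position']).round(1),s['joint_positions'].round(2),s['ft_force'].round(1))
E
python3 log.py
python3 -m jog '[[[0,-45,0,0,-1,0,0],[30,-45,0,0,-1,0,0],[60,-45,30,0,-1,0,0],[86,-45,50,0,-1,0,0]]]' >/dev/null; python3 log.py
python3 -m jog '[[[0,0,10,0,0,0,0],[0,0,20,0,0,0,0],[0,0,20,0,0,0,0]]]'; python3 log.py
```

```text
[-94.7  19.3 238.3] [ 0.34 -0.3  -0.35  2.2  -0.35  0.49  1.9 ] [-0.5  0.   0.1]
[-137.6   44.9  146.1] [ 0.14 -0.23 -0.07  2.37 -0.59  0.27  2.27] [0.1 0.  0.2]
time: 3.0
position: [0.6183, -0.0064, 0.1363]
tool_rot: [-0.148, 2.349, 0.063]
ft_force: [0.2, -0.5, 0.9]
grip_width: 0.004
grip_force: 0.0
[-136.7   26.6  136.3] [ 0.1  -0.17 -0.05  2.35 -0.64  0.22  2.31] [ 0.2 -0.5  0.9]
```

```bash
python3 - <<'E'
from k import *
import json
D=[json.loads(l) for l in open('log.jsonl')]+[[[-1.13087583,.32182539,-.07008753,1.45169362,.02260217,1.37077008,-.05688879],[.2682899,.59137918,.19255068],0]]
def f2(q,L):
    h,L1,L2,L3,a0,o,t,b=L; z=lambda a:R.from_rotvec([0,0,a]); y=lambda a:R.from_rotvec([0,a,0])
    T=z(-q[0]); p=T.apply([a0,0,h]); T=T*y(q[1])*z(-q[2]); p=p+T.apply([o,0,L1]); T=T*y(q[3]); p=p+T.apply([t,0,L2]); T=T*z(-q[4])*y(q[5]); p=p+T.apply([b,0,L3]); return p
for fix in ([],):
    g=lambda L:np.concatenate([f2(d[0],L)-d[1] for d in D]+[.02*(np.array(L)[4:])])
    o=least_squares(g,[.3,.4,.4,.25,0,0,0,0]); print(o.x.round(4),o.fun.round(4))
E
```

```text
[ 0.2056  0.4928  0.4776  0.4301  0.057  -0.09   -0.0188 -0.0513] [-0.0023  0.0001 -0.0064  0.0013  0.0002 -0.0002  0.0015 -0.0014  0.0052
 -0.0195  0.0084  0.0014  0.0011 -0.0018 -0.0004 -0.001 ]
```

```bash
cat > lift.py <<'E'
from p import *
import sys
def pose(th,off=23,tip=30):
    p=np.interp(th,[.1,.8],[46,68]); a=np.radians(p); c,s=np.cos(a),np.sin(a)
    G=np.array([105-245*np.cos(th)+20*np.sin(th),-6,115+20*np.cos(th)+245*np.sin(th)])
    N=np.array([c*np.sin(th),-s*np.cos(th),c*np.cos(th)]);N/=np.linalg.norm(N)
    t=G-N*off+np.array([0,-c,-s])*tip
    return S(*t),ori(p),t
if __name__=='__main__':
    s=ctrl.get_state(); c=(s['position'],R.from_rotvec(s['tool_rot'])); print(toS(c[0]).round(),s['joint_positions'].round(2),s['ft_force'].round(1))
    for th in map(float,sys.argv[1:]):
        P,r,t=pose(th); print(th,t.round(),end=' '); row(P,r,c)
E
python3 lift.py -.15 -.1 -0.05 0 .05 .1
```

```text
[-137.   27.  136.] [ 0.1  -0.17 -0.05  2.35 -0.64  0.22  2.31] [ 0.2 -0.5  0.9]
-0.15 [-138.  -10.   61.] [27.6, -1.4, 79.5, 0.2, 1.2, 0.1]
-0.1 [-139.  -10.   73.] [18.9, -2.7, 70.9, 0.2, 1.2, 0.1]
-0.05 [-140.  -10.   85.] [10.3, -3.4, 62.2, 0.2, 1.2, 0.1]
0.0 [-140.  -10.   97.] [1.6, -3.5, 53.6, 0.2, 1.2, 0.1]
0.05 [-139.  -10.  110.] [-7.1, -3.0, 45.0, 0.2, 1.2, 0.1]
0.1 [-138.  -10.  122.] [-15.8, -1.8, 36.4, 0.2, 1.2, 0.1]
```

```bash
python3 -m jog '[[[28,-2,0,0,1,0,0],[28,-2,25,0,1,0,0],[28,-2,50,0,1,0,0],[28,-2,70,0,1,0,0],[28,-2,80,0,1,0,0],[28,-2,80,0,1,0,0]]]' >/dev/null; python3 log.py; python3 lift.py -.1 0 .05 .1 .15 .2 .25 .3
```

```text
[-131.2   -5.6   74.1] [-0.05  0.01  0.05  2.32 -1.    0.11  2.68] [-0.1  0.1 -0.6]
[-131.   -6.   74.] [-0.05  0.01  0.05  2.32 -1.    0.11  2.68] [-0.1  0.1 -0.6]
-0.1 [-139.  -10.   73.] [-2.4, -8.0, 4.1, -0.1, -0.6, 1.1]
0.0 [-140.  -10.   97.] [-19.2, -9.2, -13.7, -0.1, -0.6, 1.1]
0.05 [-139.  -10.  110.] [-27.6, -8.8, -22.6, -0.1, -0.6, 1.1]
0.1 [-138.  -10.  122.] [-36.0, -7.9, -31.4, -0.1, -0.6, 1.1]
0.15 [-137.   -9.  134.] [-43.6, -6.3, -40.8, -0.1, 0.9, 1.1]
0.2 [-134.   -8.  146.] [-51.0, -4.0, -50.1, -0.1, 2.5, 1.1]
0.25 [-131.   -7.  157.] [-58.5, -1.1, -59.3, -0.1, 4.1, 1.1]
0.3 [-127.   -6.  169.] [-65.8, 2.4, -68.4, -0.2, 5.6, 1.1]
```

```bash
python3 - <<'E'
from h import *
a=grab('side','s1')['image'][170:350,200:440]; b=grab('top','t1')['image'][120:300,190:430]
cv2.imwrite('pics/v1.png',cv2.resize(np.hstack([a,b])[:,:,::-1],(800,300),interpolation=cv2.INTER_CUBIC))
E
```

```text
(no output)
```

View pics/v1.png

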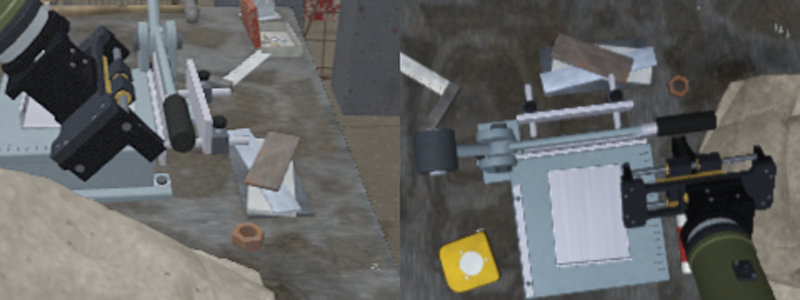

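The fingers are under the grip from the robot side: the tip is at about (180,110) in the left crop and the grip is at (175,120). Nothing is touched. Next I lift along the arc.

```bash
python3 -m jog '[[[-6,-4,0,0,2,0,0],[-13,-5,-6,0,3,0,0],[-20,-6,-14,0,3,0,0],[-28,-6,-23,0,3,0,0],[-36,-6,-31,0,3,1,0],[-44,-6,-41,0,4,1,0],[-51,-4,-50,0,5,1,0]]]'; python3 log.py;  python3 lift.py .2 .25 .3 .35 .4 .45 .5 .55 .6
```

```text
time: 4.4
position: [0.6488, -0.0106, 0.1433]
tool_rot: [-0.131, 2.476, 0.042]
ft_force: [-1.1, 1.1, -1.9]
grip_width: -0.001
grip_force: 1.1
[-144.6   -3.1  143.3] [-0.04 -0.08  0.06  2.18 -0.19  0.39  1.85] [-1.1  1.1 -1.9]
[-145.   -3.  143.] [-0.04 -0.08  0.06  2.18 -0.19  0.39  1.85] [-1.1  1.1 -1.9]
0.2 [-134.   -8.  146.] [-5.4, 10.5, 1.2, -0.8, -2.9, -0.7]
0.25 [-131.   -7.  157.] [-11.9, 13.5, -8.6, -0.7, -1.3, -0.7]
0.3 [-127.   -6.  169.] [-18.2, 17.1, -18.4, -0.7, 0.3, -0.7]
0.35 [-123.   -6.  180.] [-24.4, 21.4, -28.0, -0.7, 1.8, -0.7]
0.4 [-118.   -5.  191.] [-30.4, 26.2, -37.4, -0.7, 3.4, -0.7]
0.45 [-113.   -4.  202.] [-36.3, 31.7, -46.6, -0.7, 5.0, -0.7]
0.5 [-107.   -3.  213.] [-42.1, 37.7, -55.5, -0.7, 6.6, -0.7]
0.55 [-100.   -2.  223.] [-47.6, 44.2, -64.3, -0.7, 8.1, -0.8]
0.6 [-93.  -1. 233.] [-52.9, 51.3, -72.7, -0.7, 9.7, -0.8]
```

```bash
cat > arm.py <<'E'
from p import *
import sys
d=grab('side','s'+sys.argv[1]); W=cloud(d); P=toS(W); im=d['image'].astype(int)
m=(abs(P[...,1]+6)<22)&(P[...,0]>-200)&(P[...,0]<60)&(P[...,2]>115)&(P[...,2]<420); q=P[m]; e=q-[105,0,115]
r=np.hypot(e[:,0],e[:,2]); a=np.arctan2(e[:,2],-e[:,0])-np.arctan2(20,245)
k=(r>60)&(r<300); print(k.sum(),'theta med',np.median(a[k]).round(3),np.histogram(a[k],bins=np.arange(-.3,1.6,.1)))
E
python3 arm.py 2
```

```text
660 theta med 0.185 (array([  0,   0,  43,  40, 329, 221,  21,   6,   0,   0,   0,   0,   0,
         0,   0,   0,   0,   0]), array([-3.00000000e-01, -2.00000000e-01, -1.00000000e-01,  5.55111512e-17,
        1.00000000e-01,  2.00000000e-01,  3.00000000e-01,  4.00000000e-01,
        5.00000000e-01,  6.00000000e-01,  7.00000000e-01,  8.00000000e-01,
        9.00000000e-01,  1.00000000e+00,  1.10000000e+00,  1.20000000e+00,
        1.30000000e+00,  1.40000000e+00,  1.50000000e+00]))
```

```bash
python3 -m jog '[[[-7,2,-8,0,0,0,0],[-14,5,-17,0,1,0,0],[-21,10,-27,0,2,0,0],[-28,16,-37,0,3,0,0],[-36,23,-46,-1,5,-1,0],[-42,30,-55,-1,6,-1,0]]]'; python3 log.py;  python3 arm.py 3; python3 lift.py .5 .55 .6 .65 .7 .75 .8 .85 .9
```

```text
time: 5.05
position: [0.6427, 0.0179, 0.2108]
tool_rot: [-0.166, 2.584, 0.049]
ft_force: [-10.2, -3.8, 0.9]
grip_width: 0.007
grip_force: 5.4
[-115.5   -0.6  210.8] [-0.05 -0.11  0.01  2.01 -0.07  0.69  1.7 ] [-10.2  -3.8   0.9]
652 theta med 0.424 (array([  0,   0,   4,  12,  42,  79,  89, 410,  14,   2,   0,   0,   0,
         0,   0,   0,   0,   0]), array([-3.00000000e-01, -2.00000000e-01, -1.00000000e-01,  5.55111512e-17,
        1.00000000e-01,  2.00000000e-01,  3.00000000e-01,  4.00000000e-01,
        5.00000000e-01,  6.00000000e-01,  7.00000000e-01,  8.00000000e-01,
        9.00000000e-01,  1.00000000e+00,  1.10000000e+00,  1.20000000e+00,
        1.30000000e+00,  1.40000000e+00,  1.50000000e+00]))
[-114.   -1.  213.] [-0.05 -0.11  0.01  2.   -0.07  0.7   1.7 ] [-18.2  -4.7   3.8]
0.5 [-107.   -3.  213.] [-1.3, 7.2, 1.1, 0.3, 0.3, 0.3]
0.55 [-100.   -2.  223.] [-5.9, 13.8, -8.1, 0.3, 1.9, 0.3]
0.6 [-93.  -1. 233.] [-10.4, 20.9, -17.0, 0.3, 3.4, 0.3]
0.65 [-85.  -0. 243.] [-14.7, 28.6, -25.5, 0.3, 5.0, 0.4]
0.7 [-77.   1. 252.] [-18.8, 36.7, -33.8, 0.3, 6.6, 0.4]
0.75 [-69.   2. 261.] [-22.7, 45.3, -41.6, 0.2, 8.2, 0.4]
0.8 [-60.   3. 269.] [-26.4, 54.4, -49.1, 0.2, 9.7, 0.4]
0.85 [-51.   2. 277.] [-30.7, 63.3, -55.5, 0.2, 9.7, 0.4]
0.9 [-41.   2. 284.] [-34.8, 72.5, -61.4, 0.2, 9.7, 0.4]
```

```bash
python3 -m jog '[[[4,2,-4,0,0,0,0],[4,6,-7,0,0,0,0]]]'; python3 lift.py .45 .5 .55 .6 .65 .7
```

```text
time: 5.3
position: [0.6388, 0.0249, 0.2181]
tool_rot: [-0.167, 2.572, 0.05]
ft_force: [-0.2, 0.1, 0.1]
grip_width: 0.005
grip_force: 0.0
[-108.    3.  218.] [-0.05 -0.13 -0.    2.02 -0.07  0.69  1.68] [-0.2  0.1  0.1]
0.45 [-113.   -4.  202.] [3.2, -4.8, 16.6, 0.3, -0.7, 0.3]
0.5 [-107.   -3.  213.] [-1.7, 1.3, 7.2, 0.3, 0.9, 0.3]
0.55 [-100.   -2.  223.] [-6.4, 7.9, -1.9, 0.3, 2.5, 0.3]
0.6 [-93.  -1. 233.] [-11.0, 15.0, -10.8, 0.3, 4.1, 0.3]
0.65 [-85.  -0. 243.] [-15.4, 22.7, -19.3, 0.3, 5.6, 0.3]
0.7 [-77.   1. 252.] [-19.6, 30.8, -27.5, 0.3, 7.2, 0.3]
```

```bash
python3 arm.py 4|cut -c1-60; python3 -m jog '[[[-1,3,-4,0,0,0,0],[-3,7,-9,0,1,0,0]]]';python3 arm.py 5 |cut -c1-60
```

```text
639 theta med 0.427 (array([  0,   0,   4,  12,  39,  82,  8
         0,   0,   0,   0,   0]), array([-3.00000000e-01, -2
        1.00000000e-01,  2.00000000e-01,  3.00000000e-01,  4
        5.00000000e-01,  6.00000000e-01,  7.00000000e-01,  8
        9.00000000e-01,  1.00000000e+00,  1.10000000e+00,  1
        1.30000000e+00,  1.40000000e+00,  1.50000000e+00]))
time: 5.55
position: [0.6346, 0.0329, 0.2258]
tool_rot: [-0.171, 2.593, 0.049]
ft_force: [0.2, 0.1, -0.7]
grip_width: 0.004
grip_force: 0.0
561 theta med 0.337 (array([  0,   0,  10,  27,  75,  94, 29
         0,   0,   0,   0,   0]), array([-3.00000000e-01, -2
        1.00000000e-01,  2.00000000e-01,  3.00000000e-01,  4
        5.00000000e-01,  6.00000000e-01,  7.00000000e-01,  8
        9.00000000e-01,  1.00000000e+00,  1.10000000e+00,  1
        1.30000000e+00,  1.40000000e+00,  1.50000000e+00]))
```

The fingertip was too short under the grip, so it slid off and the arm is dropping shut. I'll back off and retry with more reach under the grip and a flatter pitch.

```bash
python3 -m jog '[[[0,0,-20,0,0,0,0],[0,-10,-40,0,-4,0,0],[10,-20,-40,0,-8,0,0],[20,-35,-40,0,-8,0,0]]]' >/dev/null;python3 arm.py 6|cut -c1-60|head -1
sed -i 's/np.interp(th.*$/np.interp(th,[.1,.35,.6,.9],[48,51,57,65]); a=np.radians(p); c,s=np.cos(a),np.sin(a)/; s/off=23,tip=30/off=29,tip=45/' lift.py
python3 log.py; python3 lift.py -.3 -.2 -.1 0
```

```text
721 theta med 0.036 (array([  0,   0, 128, 534,  44,  15,   
[-138.4   45.7  245.6] [ 0.09 -0.3  -0.04  2.15 -0.22  0.63  1.88] [-1.2 -1.1 -1.3]
[-138.   46.  246.] [ 0.09 -0.3  -0.04  2.15 -0.22  0.63  1.88] [-1.2 -1.1 -1.3]
-0.3 [-129.  -15.    9.] [101.2, 8.6, 222.0, 0.3, -3.1, 0.2]
-0.2 [-135.  -15.   33.] [86.4, 2.5, 203.2, 0.3, -3.1, 0.2]
-0.1 [-139.  -15.   58.] [71.2, -1.1, 184.1, 0.3, -3.1, 0.2]
0.0 [-140.  -15.   82.] [55.8, -2.2, 165.0, 0.3, -3.1, 0.2]
```

```bash
python3 -m jog '[[[30,0,10,0,-1,0,0],[64,0,30,0,-2,0,0],[64,0,75,0,-3,0,0],[64,0,115,0,-3,0,0],[64,0,145,0,-3,0,0],[64,-1,165,0,-3,0,0],[64,-1,175,0,-3,0,0],[64,-1,175,0,-3,0,0]]]' >/dev/null; python3 log.py; python3 lift.py 0 .05 .1 .15 .2 .25 .3 .35 .4
```

```text
[-134.5  -18.9   72.3] [ 0.14  0.06 -0.12  2.26 -0.81  0.14  2.49] [0.2 0.6 0.7]
[-135.  -19.   72.] [ 0.14  0.06 -0.12  2.26 -0.81  0.14  2.49] [0.2 0.6 0.7]
0.0 [-140.  -15.   82.] [-3.3, -5.4, -10.3, 0.5, 0.1, 0.4]
0.05 [-140.  -15.   94.] [-11.5, -5.1, -19.3, 0.5, 0.1, 0.4]
0.1 [-139.  -15.  107.] [-19.7, -4.1, -28.3, 0.5, 0.1, 0.4]
0.15 [-137.  -14.  119.] [-27.4, -2.5, -37.5, 0.5, 0.7, 0.4]
0.2 [-135.  -14.  130.] [-35.0, -0.3, -46.6, 0.5, 1.3, 0.4]
0.25 [-132.  -13.  142.] [-42.6, 2.6, -55.6, 0.5, 1.9, 0.4]
0.3 [-129.  -13.  154.] [-50.0, 6.0, -64.4, 0.5, 2.5, 0.4]
0.35 [-125.  -12.  165.] [-57.4, 10.0, -73.1, 0.5, 3.1, 0.4]
0.4 [-120.  -11.  176.] [-64.1, 14.6, -81.9, 0.5, 4.3, 0.4]
```

```bash
python3 -m jog '[[[-3,-3,-10,0,0,0,0],[-11,-4,-19,0,0,0,0],[-19,-3,-28,0,0,0,0],[-27,-2,-37,0,1,0,0],[-35,0,-46,0,1,0,0],[-42,3,-55,0,2,0,0],[-50,6,-64,0,2,0,0]]]'; python3 arm.py 7|cut -c1-60|head -1; python3 lift.py  .3 .35 .4 .45 .5 .55 .6
```

```text
time: 7.55
position: [0.6544, 0.0059, 0.1542]
tool_rot: [-0.162, 2.439, 0.06]
ft_force: [-2.2, 0.1, -1.9]
grip_width: 0.004
grip_force: 1.3
598 theta med 0.256 (array([  0,   0,  14,  43,  57, 368, 10
[-128.  -12.  157.] [ 0.13 -0.09 -0.13  2.18 -0.29  0.37  1.94] [-2.2  0.6  0.7]
0.3 [-129.  -13.  154.] [1.7, -0.3, 2.9, 0.4, 0.6, 0.5]
0.35 [-125.  -12.  165.] [-5.4, 3.6, -6.0, 0.4, 1.2, 0.5]
0.4 [-120.  -11.  176.] [-11.8, 8.3, -15.0, 0.4, 2.4, 0.5]
0.45 [-115.  -10.  187.] [-18.1, 13.5, -23.7, 0.4, 3.6, 0.5]
0.5 [-109.  -10.  197.] [-24.2, 19.3, -32.3, 0.4, 4.8, 0.5]
0.55 [-103.   -9.  207.] [-30.1, 25.6, -40.6, 0.4, 6.0, 0.5]
0.6 [-96.  -8. 217.] [-35.8, 32.5, -48.6, 0.4, 7.2, 0.5]
```

```bash
python3 -m jog '[[[-5,3,-6,0,1,0,0],[-11,8,-15,0,2,0,0],[-17,13,-24,0,3,0,0],[-23,19,-32,0,4,0,0],[-29,25,-41,0,5,0,0]]]'; python3 arm.py 8|cut -c1-60|head -1; python3 lift.py  .55 .6 .65 .7 .75 .8 .85 .9
```

```text
time: 8.1
position: [0.6482, 0.029, 0.2054]
tool_rot: [-0.166, 2.523, 0.052]
ft_force: [-0.8, -0.4, -1.2]
grip_width: 0.002
grip_force: 0.4
695 theta med 0.456 (array([  0,   0,   3,  11,  31,  71,  8
[-104.   -9.  208.] [ 0.15 -0.12 -0.19  2.05 -0.12  0.6   1.73] [1.  0.6 1.6]
0.55 [-103.   -9.  207.] [0.8, 0.8, 0.7, 0.3, 1.2, 0.5]
0.6 [-96.  -8. 217.] [-4.2, 7.6, -7.8, 0.3, 2.4, 0.5]
0.65 [-89.  -7. 227.] [-8.9, 15.0, -16.1, 0.3, 3.7, 0.5]
0.7 [-81.  -6. 236.] [-13.4, 22.8, -24.0, 0.3, 5.0, 0.5]
0.75 [-73.  -5. 244.] [-17.7, 31.1, -31.6, 0.3, 6.4, 0.5]
0.8 [-64.  -4. 253.] [-21.7, 39.9, -38.8, 0.3, 7.7, 0.5]
0.85 [-55.  -3. 260.] [-25.5, 49.0, -45.6, 0.3, 9.0, 0.5]
0.9 [-45.  -2. 268.] [-29.0, 58.5, -52.1, 0.3, 10.4, 0.5]
```

```bash
python3 -m jog '[[[-5,8,-8,0,2,0,0],[-10,16,-16,0,3,0,0],[-15,24,-24,0,4,0,0],[-19,32,-32,0,5,0,0],[-23,41,-39,0,6,0,0]]]'; python3 arm.py 9|cut -c1-60|head -1; python3 lift.py  .8 .85 .9 .95 1 1.05 1.1 1.15
```

```text
time: 8.65
position: [0.6394, 0.0692, 0.2506]
tool_rot: [-0.172, 2.626, 0.045]
ft_force: [0.3, -0.5, -0.2]
grip_width: 0.008
grip_force: 0.3
982 theta med 0.718 (array([  0,   0,   0,   4,  10,  15,  3
[-62.  -5. 253.] [ 0.12 -0.1  -0.26  1.9  -0.03  0.83  1.57] [0.9 1.1 0.9]
0.8 [-64.  -4. 253.] [1.2, -2.1, -0.3, 0.3, 1.7, 0.5]
0.85 [-55.  -3. 260.] [-1.8, 7.0, -7.5, 0.3, 3.1, 0.5]
0.9 [-45.  -2. 268.] [-4.7, 16.5, -14.3, 0.3, 4.4, 0.5]
0.95 [-36.  -2. 275.] [-8.6, 25.8, -19.9, 0.3, 4.4, 0.5]
1.0 [-26.  -3. 281.] [-12.4, 35.3, -25.1, 0.3, 4.4, 0.5]
1.05 [-17.  -4. 287.] [-16.1, 45.0, -29.7, 0.3, 4.4, 0.5]
1.1 [ -7.  -5. 292.] [-19.6, 54.9, -33.9, 0.3, 4.4, 0.5]
1.15 [  3.  -6. 297.] [-23.1, 65.0, -37.6, 0.3, 4.4, 0.5]
```

Tracking well at about 0.75. Next I go slowly past the balance point.

```bash
python3 -m jog '[[[-2,8,-7,0,1,0,0],[-5,17,-14,0,2,0,0],[-9,26,-20,0,2,0,0],[-13,35,-25,0,3,0,0],[-16,45,-30,0,3,0,0],[-19,54,-34,0,3,0,0],[-21,60,-36,0,3,0,0]]]'; python3 arm.py 10|cut -c1-60|head -1; python3 -m jog '[[[0,0,0,0,0,0,0],[0,0,0,0,0,0,0],[0,0,0,0,0,0,0]]]'; python3 arm.py 11; python3 log.py
```

```text
time: 9.4
position: [0.6321, 0.1307, 0.2919]
tool_rot: [-0.179, 2.678, 0.043]
ft_force: [-0.1, -0.8, 0.3]
grip_width: 0.009
grip_force: 0.0
654 theta med 1.051 (array([  0,   0,   0,   0,   0,   0,   
time: 9.75
position: [0.6321, 0.1287, 0.2907]
tool_rot: [-0.177, 2.68, 0.042]
ft_force: [-1.0, -0.3, 0.6]
grip_width: 0.004
grip_force: 0.0
640 theta med 1.053 (array([  0,   0,   0,   0,   0,   0,   0,   0,   2,  14,  23,  35, 162,
       123,  32, 155,  94,   0]), array([-3.00000000e-01, -2.00000000e-01, -1.00000000e-01,  5.55111512e-17,
        1.00000000e-01,  2.00000000e-01,  3.00000000e-01,  4.00000000e-01,
        5.00000000e-01,  6.00000000e-01,  7.00000000e-01,  8.00000000e-01,
        9.00000000e-01,  1.00000000e+00,  1.10000000e+00,  1.20000000e+00,
        1.30000000e+00,  1.40000000e+00,  1.50000000e+00]))
[ -4.2  -3.6 290.8] [ 0.08 -0.08 -0.34  1.78  0.04  0.98  1.42] [-0.2  0.7  0.2]
```

```bash
python3 -m jog '[[[0,-20,0,0,0,0,0],[0,-40,0,0,0,0,0],[0,-50,-20,0,0,0,0],[0,-60,-60,0,0,0,0],[20,-60,-90,0,0,0,0],[20,-60,-90,0,0,0,0]]]' >/dev/null; python3 log.py; python3 arm.py 12; python3 - <<'E'
from p import *
row(S(0,185,200),ori(90,-2))
d=grab('top','t12')['image']; a=d[120:320,190:430]; b=cv2.imread('pics/s12.png')[100:300,150:390]
cv2.imwrite('pics/v2.png',cv2.resize(np.hstack([b,a[:,:,::-1]]),(800,333),interpolation=cv2.INTER_CUBIC))
E
```

```text
[-65.2  53.7 368.2] [ 0.13 -0.22 -0.24  1.75 -0.07  1.14  1.61] [0.7 0.3 0.8]
595 theta med 1.245 (array([  0,   0,   0,   0,   0,   0,   0,   0,   4,  14,  22,  37,  70,
        88,  33, 204, 123,   0]), array([-3.00000000e-01, -2.00000000e-01, -1.00000000e-01,  5.55111512e-17,
        1.00000000e-01,  2.00000000e-01,  3.00000000e-01,  4.00000000e-01,
        5.00000000e-01,  6.00000000e-01,  7.00000000e-01,  8.00000000e-01,
        9.00000000e-01,  1.00000000e+00,  1.10000000e+00,  1.20000000e+00,
        1.30000000e+00,  1.40000000e+00,  1.50000000e+00]))
[191.3, 65.9, 90.1, 0.6, 26.4, 2.5]
```

View pics/v2.png

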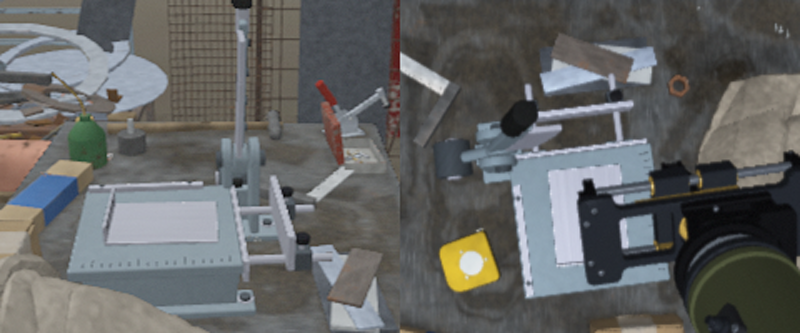

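The arm stands raised at its stop: the grip is at (242,5) in the left crop, the fingers are clear, and the sheet, tape and nut have not moved. I'll go behind the flange with the tool pointing down.

```bash
python3 -m jog '[[[40,0,10,0,0,0,60],[80,10,20,0,6,0,60],[120,25,40,0,12,0,60],[155,45,60,0,18,0,60],[191,60,80,1,24,1,60],[191,66,90,1,26,1,60],[191,66,90,1,26,1,60],[191,66,90,1,26,1,60]]]'; python3 log.py;python3 - <<'E'
from p import *
d=grab('top','t13'); P=toS(cloud(d))
m=(abs(P[...,2]-101)<7)&(abs(P[...,0])<75)&(P[...,1]>120)&(P[...,1]<190); q=P[m]; print(len(q),q.min(0),q.max(0)); 
row(S(0,182,120),ori(90));row(S(0,182,88),ori(90))
E
```

```text
time: 11.3
position: [0.4436, 0.1103, 0.1971]
tool_rot: [-0.176, 3.135, -0.018]
ft_force: [-0.2, -0.2, 0.1]
grip_width: 0.636
grip_force: 0.0
[  0.5 185.7 197.1] [ 0.09 -0.08 -0.37  1.89 -0.02  1.33  1.4 ] [-0.2 -0.2  0.1]
75 [-46.2348244  155.51624924  94.08476039] [ 51.41318705 161.46458457 107.75975696]
[-3.3, 0.7, 77.9, -0.7, 0.2, -0.6]
[-3.2, 1.1, 109.9, -0.7, 0.2, -0.6]
```

```bash
python3 -m jog '[[[0,2,40,-0.7,0,-0.6,60],[0,3,75,-0.7,0,-0.6,60],[0,3,95,-0.7,0,-0.6,60],[0,3,106,-0.7,0,-0.6,60],[0,3,106,-0.7,0,-0.6,60]]]'; python3 log.py; python3 - <<'E'
from p import *
a=row(S(2,170,90),ori(90)); row(S(2,150,90),ori(90)); row(S(2,102,90),ori(90))
E
```

```text
time: 11.85
position: [0.4433, 0.1115, 0.0917]
tool_rot: [-0.191, 3.134, 0.0]
ft_force: [0.1, 0.8, 1.1]
grip_width: 0.689
grip_force: 0.0
[  1.8 185.9  91.7] [ 0.08  0.   -0.38  2.03  0.    1.11  1.39] [0.1 0.8 1.1]
[-15.9, 0.2, 1.8, 0.0, 0.1, -0.1]
[-35.9, 0.2, 1.8, 0.0, 0.1, -0.1]
[-83.9, 0.3, 1.9, 0.0, 0.1, -0.1]
```

```bash
python3 -m jog '[[[-6,0,0,0,0,0,60],[-12,0,0,0,0,0,60],[-18,0,0,0,0,0,60],[-24,0,0,0,0,0,60],[-30,0,0,0,0,0,60],[-36,0,0,0,0,0,60],[-42,0,0,0,0,0,60],[-48,0,0,0,0,0,60],[-54,0,0,0,0,0,60],[-60,0,0,0,0,0,60]]]'; python3 log.py; python3 - <<'E'
from p import *
d=grab('side','s14'); P=toS(cloud(d))
m=(abs(P[...,2]-102)<5)&(abs(P[...,0])<75)&(P[...,1]>70)&(P[...,1]<190); q=P[m]; print(len(q),np.percentile(q,[2,50,98],axis=0).round())
E
```

```text
time: 12.85
position: [0.5038, 0.1196, 0.0923]
tool_rot: [-0.192, 3.133, 0.001]
ft_force: [0.4, 0.5, -0.0]
grip_width: 0.688
grip_force: 0.0
[  2.4 124.8  92.3] [ 0.07  0.14 -0.38  1.89  0.06  1.12  1.36] [ 0.4  0.5 -0. ]
66 [[-49. 155.  97.]
 [-10. 158. 104.]
 [ 46. 161. 106.]]
```

```bash
python3 - <<'E'
from p import *
d=grab('top','t14')['image']; a=d[170:320,230:410]; b=cv2.imread('pics/s14.png')[170:320,170:350]
cv2.imwrite('pics/v3.png',cv2.resize(np.hstack([b,a[:,:,::-1]]),(800,333),interpolation=cv2.INTER_CUBIC))
E
```

```text
(no output)
```

View pics/v3.png

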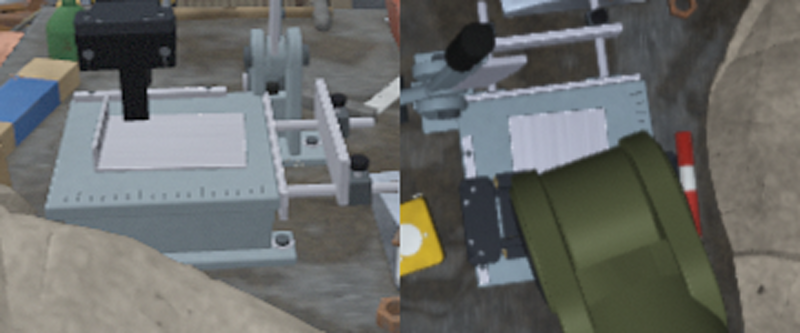

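The left crop shows the fingers at (137,120), on the gauge side of the flange at (98,140), and the sheet has not moved. I'll check where the camera puts the fingertips.

```bash
python3 - <<'E'
from p import *
d=dict(np.load('pics/s14.npz')); P=toS(cloud(d))
for v in (205,212,218,221,223,224,226,228,232,240): print(v,[P[v,u].round().tolist() for u in (212,228,232,236)])
d0=dict(np.load('pics/s12.npz')); P0=toS(cloud(d0))
def line(P,u0,u1,v): print(v,[P[v,u].round().tolist() for u in range(u0,u1,2)])
for v in (215,230,240): line(P,208,226,v)
print(np.nanmax(abs((P-P0)[225:245,240:275]),axis=(0,1)))
for b in (d,d0): print(b['tvec'],b['rvec'])
import json
s=ctrl.get_state(); print(s['joint_torque'].round(1),s['torque'])
E
```

```text
205 [[316.0, 199.0, 0.0], [-42.0, 127.0, 164.0], [-41.0, 120.0, 163.0], [-39.0, 113.0, 162.0]]
212 [[86.0, 173.0, 89.0], [-38.0, 129.0, 147.0], [-38.0, 121.0, 147.0], [-39.0, 114.0, 147.0]]
218 [[74.0, 173.0, 81.0], [-39.0, 129.0, 136.0], [-35.0, 122.0, 133.0], [-37.0, 115.0, 134.0]]
221 [[61.0, 172.0, 80.0], [-37.0, 130.0, 129.0], [-37.0, 122.0, 128.0], [-36.0, 115.0, 127.0]]
223 [[48.0, 170.0, 82.0], [-36.0, 130.0, 124.0], [-36.0, 123.0, 123.0], [-35.0, 115.0, 123.0]]
224 [[46.0, 170.0, 81.0], [39.0, 137.0, 83.0], [39.0, 128.0, 82.0], [35.0, 120.0, 84.0]]
226 [[37.0, 170.0, 81.0], [28.0, 136.0, 84.0], [28.0, 128.0, 84.0], [26.0, 119.0, 84.0]]
228 [[29.0, 169.0, 80.0], [20.0, 136.0, 83.0], [19.0, 127.0, 83.0], [19.0, 119.0, 83.0]]
232 [[14.0, 168.0, 79.0], [3.0, 135.0, 83.0], [2.0, 127.0, 84.0], [4.0, 119.0, 82.0]]
240 [[-48.0, 161.0, 95.0], [-28.0, 133.0, 83.0], [-29.0, 126.0, 83.0], [-31.0, 118.0, 83.0]]
215 [[86.0, 182.0, 83.0], [86.0, 178.0, 82.0], [87.0, 174.0, 82.0], [89.0, 170.0, 81.0], [85.0, 165.0, 82.0], [43.0, 156.0, 103.0], [88.0, 157.0, 80.0], [89.0, 152.0, 80.0], [88.0, 148.0, 80.0]]
230 [[22.0, 177.0, 80.0], [19.0, 172.0, 81.0], [19.0, 168.0, 81.0], [-25.0, 159.0, 104.0], [-7.0, 157.0, 94.0], [14.0, 155.0, 83.0], [16.0, 152.0, 82.0], [13.0, 147.0, 83.0], [11.0, 143.0, 84.0]]
240 [[-20.0, 173.0, 80.0], [-22.0, 169.0, 81.0], [-48.0, 161.0, 95.0], [-39.0, 159.0, 90.0], [-27.0, 156.0, 83.0], [-29.0, 152.0, 84.0], [-29.0, 149.0, 84.0], [-28.0, 145.0, 83.0], [-27.0, 141.0, 83.0]]
[5.45462915 0.21431248 2.98655479]
[-0.60508215  0.17009791  0.79300034] [ 2.01126221  0.04975985 -0.04838791]
[-0.60508215  0.17009791  0.79300034] [ 2.01126221  0.04975985 -0.04838791]
[ -0.  -34.2  -1.4 -28.9   0.1   0.   -0. ] [0.08382465 0.01451701 0.03400049]
```

The camera puts the real fingertips at z ≈ 123 mm while the TCP reads 92, so they passed about 19 mm over the flange without touching it. I'll go back over it, then lower by the camera's height.

```bash
python3 -m jog '[[[20,0,0,0,0,0,60],[40,0,0,0,0,0,60],[58,0,0,0,0,0,60],[61,0,0,0,0,0,60],[61,0,8,0,0,0,60],[61,0,18,0,0,0,60],[61,0,18,0,0,0,60]]]'; cat > tip.py <<'E'
from p import *
import sys
s=ctrl.get_state(); t=toS(s['position']); d=grab('side',sys.argv[1]); P=toS(cloud(d))
m=(abs(P[...,1]-t[1])<9)&(P[...,0]<-20)&(P[...,0]>-75)&(P[...,2]>84)&(P[...,2]<200)
q=P[m]; print(t.round(1),s['ft_force'].round(1),'tip',len(q),np.percentile(q,[1,3,50],axis=0).round().tolist())
E
python3 tip.py s15
```

```text
time: 13.65
position: [0.4421, 0.1118, 0.0723]
tool_rot: [-0.192, 3.136, 0.001]
ft_force: [-0.9, 0.6, -0.0]
grip_width: 0.691
grip_force: 0.0
[  2.3 187.   72.3] [-0.9  0.6 -0. ] tip 218 [[-45.0, 178.0, 103.0], [-43.0, 178.0, 104.0], [-38.0, 187.0, 126.0]]
```

```bash
python3 -m jog '[[[0,0,5,0,0,0,60],[0,0,10,0,0,0,60],[0,0,13,0,0,0,60],[0,0,13,0,0,0,60]]]' >/dev/null; python3 tip.py s16
```

```text
[  2.4 186.6  60.6] [-0.5 -0.5  0.4] tip 205 [[-43.0, 178.0, 91.0], [-43.0, 178.0, 92.0], [-38.0, 187.0, 115.0]]
```

Tips are at about 90 mm and clear of the bed. Push.

```bash
python3 -m jog '[[[-6,0,0,0,0,0,60],[-12,0,0,0,0,0,60],[-18,0,0,0,0,0,60],[-24,0,0,0,0,0,60],[-29,0,0,0,0,0,60],[-34,0,0,0,0,0,60],[-39,0,0,0,0,0,60],[-44,0,0,0,0,0,60]]]'; cat > fl.py <<'E'
from p import *
import sys
s=ctrl.get_state(); d=grab('side',sys.argv[1]); P=toS(cloud(d))
m=(abs(P[...,2]-102)<5)&(abs(P[...,0])<75)&(P[...,1]>70)&(P[...,1]<190)
# flange near end & leading edge: sheet-top points z~83 beyond shearing line / gauge
print(toS(s['position']).round(1),s['ft_force'].round(1))
q=P[m]; print('z100',len(q),np.percentile(q,[3,50,97],axis=0).round().tolist())
g=(P[...,2]>79)&(P[...,2]<88)&(P[...,1]<-2)&(P[...,1]>-70)&(abs(P[...,0])<60); q=P[g]; print('past line',len(q), np.percentile(q[:,1],[1,5,50]).round() if len(q) else '')
G=(P[...,2]>84)&(P[...,2]<98)&(P[...,1]<-20)&(P[...,1]>-70)&(P[...,0]>-90)&(P[...,0]<-60); q=P[G]; print('gauge end',len(q),np.percentile(q[:,1],[5,50,95]).round(1) if len(q) else '')
E
python3 fl.py s17
```

```text
time: 14.95
position: [0.4872, 0.1177, 0.0611]
tool_rot: [-0.193, 3.132, 0.001]
ft_force: [-2.0, -0.2, 0.2]
grip_width: 0.689
grip_force: 1.1
[  2.6 141.6  61.1] [-2.  -0.2  0.2]
z100 104 [[-49.0, 127.0, 98.0], [-35.0, 131.0, 103.0], [32.0, 150.0, 106.0]]
past line 51 [-69. -67. -44.]
gauge end 80 [-66.9 -51.2 -43.7]
```

```bash
python3 -m jog '[[[-5,0,0,0,0,0,60],[-10,0,0,0,0,0,60],[-15,0,0,0,0,0,60],[-20,0,0,0,0,0,60],[-25,0,0,0,0,0,60],[-30,0,0,0,0,0,60],[-34,0,0,0,0,0,60],[-37,0,0,0,0,0,60],[-39,0,0,0,0,0,60]]]';python3 fl.py s18
```

```text
time: 15.9
position: [0.5255, 0.1223, 0.0614]
tool_rot: [-0.192, 3.133, 0.001]
ft_force: [-1.7, -0.5, -1.2]
grip_width: 0.69
grip_force: 0.8
[  2.4 102.9  61.4] [-1.7 -0.5 -1.2]
z100 103 [[-49.0, 88.0, 98.0], [-36.0, 94.0, 102.0], [27.0, 113.0, 106.0]]
past line 501 [-65. -44. -22.]
gauge end 82 [-68.2 -53.3 -43.7]
```

```bash
python3 -m jog '[[[-1.5,0,0,0,0,0,60],[-3,0,0,0,0,0,60],[-4.5,0,0,0,0,0,60],[-5.5,0,0,0,0,0,60],[-5.5,0,0,0,0,0,60]]]'; python3 -m jog '[[[-1,0,0,0,0,0,60],[-2,0,0,0,0,0,60],[-2,0,0,0,0,0,60]]]'
```

```text
time: 16.45
position: [0.5305, 0.1229, 0.0614]
tool_rot: [-0.192, 3.133, 0.001]
ft_force: [-2.5, 0.1, 0.5]
grip_width: 0.689
grip_force: 1.4
time: 16.75
position: [0.5304, 0.1228, 0.0614]
tool_rot: [0.192, -3.134, 0.001]
ft_force: [-8.4, -1.0, 5.6]
grip_width: 0.69
grip_force: 4.4
```

```bash
python3 -m jog '[[[-0.7,0,0,0,0,0,60],[-1.2,0,0,0,0,0,60],[-1.2,0,0,0,0,0,60]]]'; python3 - <<'E'
from p import *
print(ctrl.get_state()['torque'])
d=grab('top','t20'); P=toS(cloud(d)); grab('side','s20')
a=d['image'][170:290,240:400]; b=cv2.imread('pics/s20.png')[170:290,190:350]
cv2.imwrite('pics/v4.png',cv2.resize(np.hstack([b,a[:,:,::-1]]),(800,300),interpolation=cv2.INTER_CUBIC))
E
```

```text
time: 17.05
position: [0.5304, 0.1228, 0.0614]
tool_rot: [0.192, -3.131, 0.001]
ft_force: [-11.7, -2.5, 8.6]
grip_width: 0.691
grip_force: 6.0
[-0.32506185  2.57956892 -0.0234892 ]
```

View pics/v4.png

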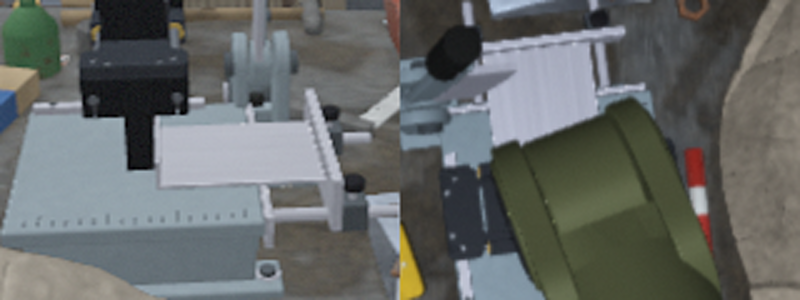

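The sheet's leading edge reaches the gauge along its width: (325,125) to (330,182) in the left crop. I'll back off, clear the view and check.

```bash
python3 -m jog '[[[3,0,0,0,0,0,60],[10,0,0,0,0,0,60],[25,0,0,0,0,0,60],[40,0,0,0,0,0,60],[45,0,-40,0,0,0,60],[45,0,-90,0,0,0,60],[85,-30,-130,0,0,0,60],[125,-60,-150,0,0,0,60],[135,-60,-150,0,0,0,60]]]'; python3 fl.py s21; python3 - <<'E'
from p import *
d=grab('top','t21'); P=toS(cloud(d))
m=(P[...,2]>97)&(P[...,2]<108)&(abs(P[...,0])<60)&(P[...,1]>70)&(P[...,1]<110); q=P[m]; print('flange',len(q),q[:,:2].min(0),q[:,:2].max(0),np.polyfit(q[:,0],q[:,1],1))
m=(P[...,2]>94)&(P[...,2]<106)&(abs(P[...,0])<85)&(P[...,1]<-35)&(P[...,1]>-70); q=P[m]; print('gauge',len(q),np.polyfit(q[:,0],q[:,1],1),np.percentile(q[:,1],[2,98]))
cv2.imwrite('pics/v5.png',cv2.resize(d['image'][150:310,190:400,::-1],(800,600),interpolation=cv2.INTER_CUBIC))
E
```

```text
time: 18.05
position: [0.4074, 0.0447, 0.2141]
tool_rot: [-0.187, 3.126, -0.001]
ft_force: [-0.0, 0.6, 0.1]
grip_width: 0.693
grip_force: 0.0
[-60.1 229.7 214.1] [-0.   0.6  0.1]
z100 50 [[-50.0, 84.0, 102.0], [-8.0, 84.0, 104.0], [46.0, 86.0, 105.0]]
past line 553 [-64. -44. -25.]
gauge end 82 [-68.4 -55.6 -43.6]
flange 61 [-45.75578714  83.27791739] [51.0759111  86.30161015] [-2.19016752e-03  8.47909698e+01]
gauge 223 [ 5.56537734e-03 -4.73384450e+01] [-51.68997285 -43.44296773]
```

View pics/v5.png

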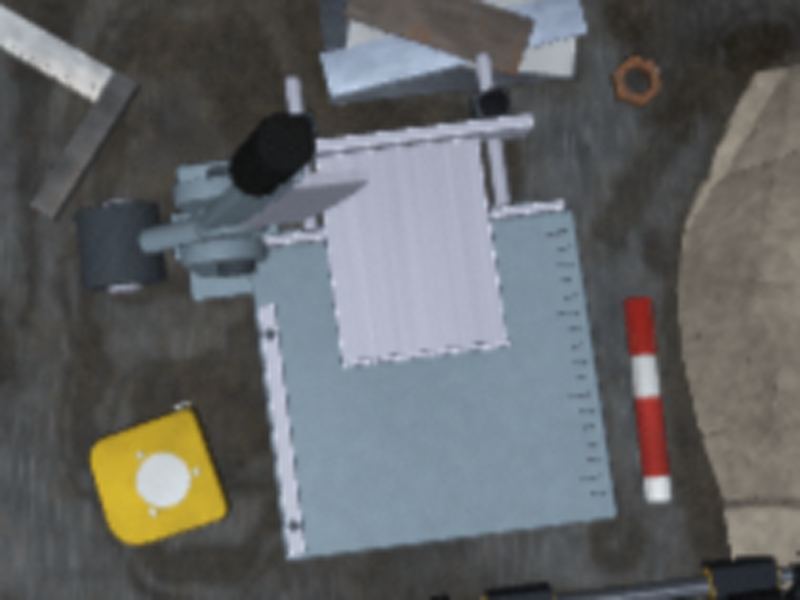

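The sheet's far edge lies along the gauge, from (320,145) to (480,132), and it is square to within about 0.01 rad. The blade is raised, the other things have not moved, and the robot is clear.

```bash
python3 -c "
from bench import ctrl
print(ctrl.close_job())"
```

```text
the job is handed in; nothing more can be done
None
```

I handed the job in with the blade arm raised by itself at its stop and the sheet flush and square against the back gauge. The nut, tape and marker looked unmoved. The first lift slipped off and let the arm fall shut, and the first push passed over the flange without touching it; both worked on the second try, and the hand-in gave no verdict.

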